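# Check the release force of two spring latches

## Task

Check the two spring latches on the desk, the blue one first and then the green one: press the yellow button on the paddle slowly straight down until it clicks in and stays down, which a sound latch does below 12 N. If a latch has not clicked when you press with 12 N, it is faulty: do not force it (20 N damages it), let it spring back up and tip the red flag on its unit fully over to the back. Leave a sound latch clicked in with its flag untouched, and disturb nothing else on the desk.

Things in the scene. Friction and masses are not known exactly. Their poses are not given: they have to be found in the camera images.
- blue_unit: latch test unit with the blue latch case, fixed to the desk: aluminium base plate 124 x 136 x 8 mm. Origin at the centre of the plate's underside; -x is its front, +y its left, z up. The paddle lies along x 34 mm left of the centre, the red reject flag 36 mm right of it; highest fixed part: the paddle's hinge cheeks at the back, 54 mm above the desk
- blue_paddle (a joint): press angle of the blue unit's steel paddle (68 x 30 x 5 mm, hinged at its back end): 0 = up at rest, held by its spring; 0.34 rad = fully down on a hard stop, clicked in, where it stays by itself. Let go before the click it springs back up. The spring is hidden: a sound latch peaks near 6 N at the button, a faulty one needs over 20 N (12 N is reached 1 to 2 mm down)
- blue_button (a point): top of the yellow domed button (20 mm across, 3.5 mm proud) on the blue paddle, 50 mm in front of its hinge, pressed straight down; about 54 mm above the desk at rest, about 16 mm lower when clicked in. The push needed starts at a quarter of its peak, peaks about 7 mm down, then falls, and from about 14 mm on the paddle snaps down by itself. Its axes turn with the paddle
- blue_flag (a joint): angle of the blue unit's red reject flag, an arm hinged across the unit 22 mm above the desk, level with the unit's origin along x: 0 = leaning 29 degrees to the front (-x of the unit, not set), 1.0 rad = leaning 29 degrees to the back (set); stops at both ends; light friction (about 0.5 N at the tip) keeps it where it is left
- blue_flag_tip (a point): end of the blue unit's red flag arm, 52 mm from its hinge; the arm is 14 mm wide (24 mm at the end), 5 mm thick; at the front stop the tip is 25 mm in front of the hinge, 68 mm above the desk. Closed fingertips 45 mm above the desk push it over from front to back and pass clear above its bearing (28 mm high)
- green_unit: latch test unit with the green latch case, fixed to the desk: aluminium base plate 124 x 136 x 8 mm. Origin at the centre of the plate's underside; -x is its front, +y its left, z up. The paddle lies along x 34 mm left of the centre, the red reject flag 36 mm right of it; highest fixed part: the paddle's hinge cheeks at the back, 54 mm above the desk
- green_paddle (a joint): press angle of the green unit's steel paddle (68 x 30 x 5 mm, hinged at its back end): 0 = up at rest, held by its spring; 0.34 rad = fully down on a hard stop, clicked in, where it stays by itself. Let go before the click it springs back up. The spring is hidden: a sound latch peaks near 6 N at the button, a faulty one needs over 20 N (12 N is reached 1 to 2 mm down)
- green_button (a point): top of the yellow domed button (20 mm across, 3.5 mm proud) on the green paddle, 50 mm in front of its hinge, pressed straight down; about 54 mm above the desk at rest, about 16 mm lower when clicked in. The push needed starts at a quarter of its peak, peaks about 7 mm down, then falls, and from about 14 mm on the paddle snaps down by itself. Its axes turn with the paddle
- green_flag (a joint): angle of the green unit's red reject flag, an arm hinged across the unit 22 mm above the desk, level with the unit's origin along x: 0 = leaning 29 degrees to the front (-x of the unit, not set), 1.0 rad = leaning 29 degrees to the back (set); stops at both ends; light friction (about 0.5 N at the tip) keeps it where it is left
- green_flag_tip (a point): end of the green unit's red flag arm, 52 mm from its hinge; the arm is 14 mm wide (24 mm at the end), 5 mm thick; at the front stop the tip is 25 mm in front of the hinge, 68 mm above the desk. Closed fingertips 45 mm above the desk push it over from front to back and pass clear above its bearing (28 mm high)
- bottle_center (a point): centre of the small plastic bottle with yellow cap, 52 mm across, 105 mm high, loose bystander
- screwdriver_center (a point): centre of the screwdriver with red handle, 171 mm long, 26 mm thick, loose bystander
There are look-alikes about, which are no part of the job. Leave any purple look-alike of the green_unit alone.

How it is judged:
By the outcome, as a careful person would: the job done as asked, in the order asked, and still so for the second after the job is handed in, with the robot touching nothing.
It also fails if it takes over 72 s, if anything falls off the work surface, if the arm or the gripper's body presses on something with over 40 N, if the wrist force passes 120 N, or if a joint passes its speed limit or range.

## Robot

A 6-joint arm with a two-finger parallel gripper is mounted at the origin on a cart in front of the work surface, level with it; the furniture and walls round the work are solid. World frame = base frame: x ahead of the robot, y to its left, z up, the work surface at z = 0. Lengths are in mm, angles in rad, forces in N, time in s.
With the tool pointing down it reaches from about 350 to 875 mm from the base axis. Payload 4.2 kg.
Tool frame: the origin (TCP) lies midway between the tips of the shut fingers; the grasp point (between the pads) lies 19 mm behind it; y points along the fingers, x is the direction in which the jaws open and shut, and the axes are right-handed (so a half turn about y gives the same grasp; the last joint's range is limited). The gripper opens to 85 mm and grips with 20 to 120 N. Pads are 22 mm wide; open, the fingers measure 114 mm over their backs; the gripper's body (76 mm by 85 mm) begins 54 mm behind the grasp point. The pads swing forward as they close: fully open they stand 13 mm farther back than shut.
Start: joints at [-0.909, 0.385, 0.008, 0, -1.194, -0.259], TCP at [245.01, -574.951, 231.312] pointing down, gripper open.
Joint ranges: [-3.14, 3.14], [-1.21, 2.06], [-1.07, 1.41], [-3.16, 2.05], [-2.99, -0.16], [-3.1, 3.1]. Speed limits (rad/s): [2.79, 2.79, 3.14, 3.14, 3.14, 3.14].

## Interface

Orientations are given as a unit quaternion [x, y, z, w].
In Python, from bench import read_state, get_image, job_done gives the robot as it stands.
- The arm moves only by the tool play_rows, never from a script. Its argument "series" is a list of rows, each a list of 7 numbers: the shift along the tool's x, y, z in m, then the turn, a rotation vector about the tool's x, y, z in rad, then the finger opening in m, from 0 to 0.0854. In form: [[x, y, z, wx, wy, wz, claw], ...]. A call has 1 to 10 rows; each row shifts and turns the pose as measured when the row begins, along the tool's axes as they then stand; what a row does not reach is not made up. A row lasts 1/10 s, in which the tool goes at most 50 mm and 8.59 degrees, less where a joint would pass 70% of its speed; a pose out of reach is approached as far as the arm can. A call with a gripper value outside its range is refused whole. The fingers move at their own pace and stop on an object; the grip force is fixed at half the most. Time passes only in rows, so rows that do not move let the fingers close. It gives the time, the measured TCP pose, the force and the opening at its end, in the units of the state.
- read_state(): the state, without advancing time (a new reading comes with each control period).
- get_image(name): name is "side" or "top"; returns a dict with "color" (480x640x3 uint8, red, green, blue), "intrinsics" (3x3 intrinsics, pixels), "origin" and "orientation" of the camera in the world. Camera axes: x right, y down, z forward; pixel columns grow to the right and rows downward; lengths in mm; the calibration is good to about 2 mm. A picture is of the moment at which its call begins. There is no depth.
- job_done(): hands the job in, once; it reports no verdict.
The state is a dict: "clock": time; "joints": joint angles; "joint_vel": joint speeds; "joint_efforts": joint torques, N m; "position": TCP position; "ee_rot": TCP orientation; "contact_force": force on the tool from outside, world axes, zero at the start; "wrist_torque": the same for the moment, N m; "gripper_width": finger opening in mm.
Only numpy, scipy, OpenCV 4.12 (cv2) and the standard library are available. Lean on these libraries where they do the work, as an engineer would, in place of code of your own. Each camera call takes 0.05 s, during which the arm holds its last target. There are 200 camera calls.

## Working session

There is one attempt and no reset: what is moved stays moved. The work goes in short steps, Python scripts to look and compute and a tool call to move; the robot and the scene stay as the last step left them, time stands still between calls to the robot, and variables do not carry over. Pictures are saved under pics/ and viewed, about 8 in all and at most 12, crops included, and the job is handed in when it is done.

Besides the shell and the picture viewer there is one more tool, called after "Call:" as name([rows], argument=value, ...), one row to a line, values as JSON. play_rows: Moves the arm, as the interface text tells. Its arguments: {"type":"object","properties":{"series":{"type":"array","items":{"type":"array","items":{"type":"number"}}}},"required":["series"]}

```bash
mkdir -p pics
python3 - <<'E'
from bench import *
import cv2,numpy as np
s=read_state();print(s)
for n in("top","side"):
    i=get_image(n);cv2.imwrite(f"pics/{n}0.png",i["color"][:,:,::-1]);print(n,i["intrinsics"],i["origin"],i["orientation"])
E
```

```text
{'clock': 0.0, 'joints': array([-9.09406784e-01,  3.85541466e-01,  6.64487200e-03, -5.22162322e-04,
       -1.19398323e+00, -2.58593418e-01]), 'joint_vel': array([-0.00071468, -0.00121368,  0.00144386, -0.00232859,  0.00062428,
       -0.00057518]), 'joint_efforts': array([-1.38270592e-03, -3.92283690e+01,  1.88409519e+01,  4.18638870e+00,
       -4.48261257e-03,  2.43156143e-05]), 'position': array([ 244.79143156, -574.44153897,  230.23469924]), 'ee_rot': array([ 0.38928775,  0.59027379, -0.58947763, -0.39057398]), 'contact_force': array([ 0.10723127, -0.3122041 , -0.22287858]), 'wrist_torque': array([-0.03478427,  0.00212143,  0.05233859]), 'gripper_width': 85.70839198815203}
top [[546.25401281   0.         323.19913773]
 [  0.         546.25401281 234.8061408 ]
 [  0.           0.           1.        ]] [ 231.7603879   131.42049911 1519.69984413] [-0.68052909  0.72449525 -0.08094599  0.07371933]
side [[487.57233198   0.         316.30210426]
 [  0.         487.57233198 236.51638537]
 [  0.           0.           1.        ]] [ 447.32281351 1353.7161617   746.89815454] [-0.02261785  0.85976456 -0.50983265  0.01907882]
```

View pics/top0.png

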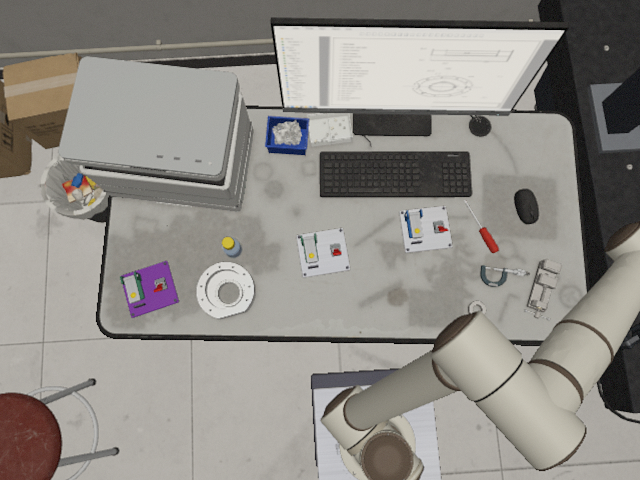

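View pics/side0.png

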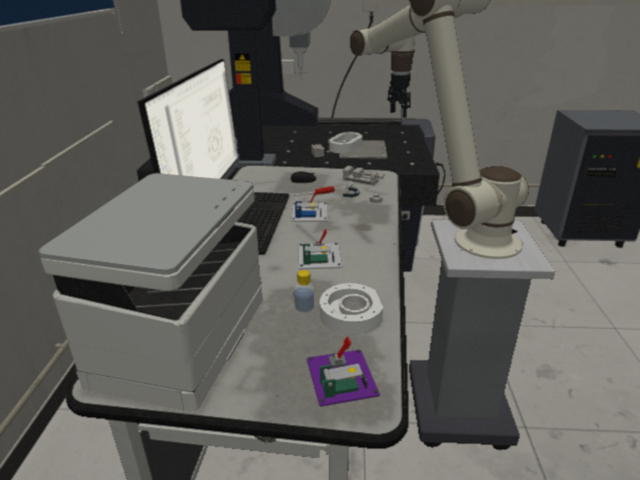

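The top view shows the blue unit at about (426,229), the green unit at about (323,252) and a purple-plate look-alike at (149,290). The two units on silver plates fit the description, so I'll confirm them in an enlarged crop and measure them.

```bash
cat > h.py <<'E'
from bench import *
import cv2,numpy as np
from scipy.spatial.transform import Rotation as R
def ray(im,uv,z):
    d=R.from_quat(im["orientation"]).apply(np.linalg.solve(im["intrinsics"],[uv[0],uv[1],1.]))
    o=np.array(im["origin"]);return o+d*(z-o[2])/d[2]
def blobs(im,lo,hi,box,amin=3):
    h=cv2.cvtColor(im["color"],cv2.COLOR_RGB2HSV);m=cv2.inRange(h,np.array(lo),np.array(hi))
    k=np.zeros_like(m);x0,y0,x1,y1=box;k[y0:y1,x0:x1]=255;m&=k
    n,l,s,c=cv2.connectedComponentsWithStats(m)
    return [(s[i],c[i]) for i in range(1,n) if s[i][4]>=amin],m
E
python3 - <<'E'
from h import *
t=get_image("top");s=get_image("side")
for nm,b in(("blue",(395,200,458,256)),("green",(292,222,355,282))):
    print(nm)
    for col,lo,hi,z in(("yel",(22,110,120),(35,255,255),54),("red",(0,150,90),(8,255,255),60)):
        for st,c in blobs(t,lo,hi,b)[0]:print(col,st,c.round(1),ray(t,c,z).round(1))
    bl,m=blobs(t,(0,0,185),(180,40,255),b,30)
    m=cv2.morphologyEx(m,cv2.MORPH_CLOSE,np.ones((9,9)))
    cs=max(cv2.findContours(m,0,2)[0],key=cv2.contourArea);r=cv2.minAreaRect(cs)
    P=np.array([ray(t,p,8) for p in cv2.boxPoints(r)]);print(P.round(1)[:,:2],P.mean(0).round(1),np.linalg.norm(P-np.roll(P,1,0),axis=1).round(1))
c=np.hstack([cv2.resize(t["color"][y:y+62,x:x+66],None,fx=6,fy=6,interpolation=2) for x,y in((393,198),(290,220))])
d=np.hstack([cv2.resize(s["color"][y:y+45,x:x+66],None,fx=6,fy=5,interpolation=2) for x,y in((280,180),(288,226))])
cv2.imwrite("pics/c1.png",np.vstack([c,d])[:600,:,::-1])
E
```

```text
blue
yel [415 228   5   5  19] [416.8 230.4] [ 554.1 -152.2   54. ]
red [438 227  10   4  26] [442.  228.8] [ 553.  -220.8   60. ]
[[ 625.5 -118.7]
 [ 633.1 -253.3]
 [ 512.  -253.2]
 [ 504.8 -120.8]] [ 568.8 -186.5    8. ] [120.7 134.8 121.1 132.6]
green
yel [309 253   5   5  21] [311. 255.] [503.4 142.7  54. ]
red [333 249   8   6  33] [336.3 251.9] [506.6  73.5  60. ]
[[572.7 181.7]
 [586.2  48.1]
 [465.7  38. ]
 [452.8 169.3]] [519.4 109.3   8. ] [120.5 134.2 120.9 132. ]
```

View pics/c1.png

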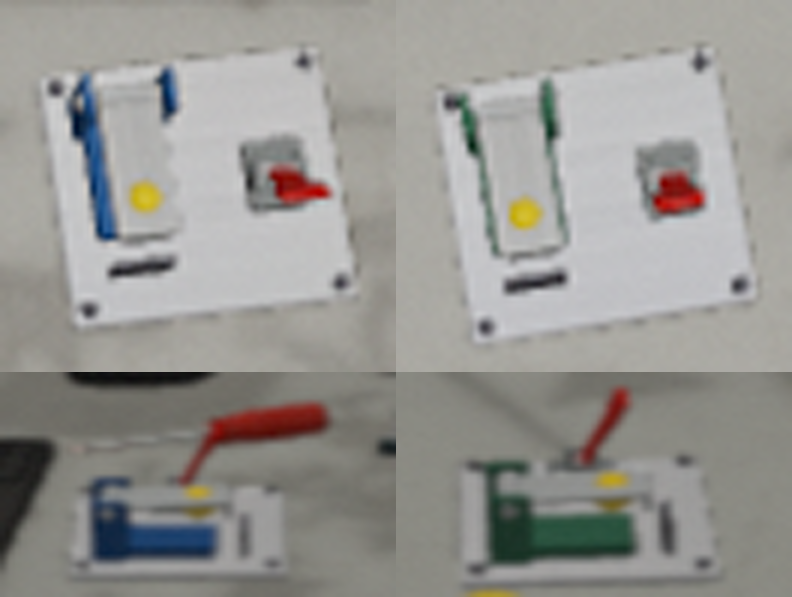

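Crops confirm it: left is the blue-case unit on a silver plate, right is the green-case one. The yellow buttons are at top pixels (417,230) and (311,255). Both flags lean to the front. I'll cross-check the button heights with the side view, then plan the approach.

```bash
cat >> h.py <<'E'
def delta(tgt,n=1,rz=None):
    s=read_state();r=R.from_quat(s["ee_rot"]);d=np.array(tgt)-s["position"]
    print("pos",s["position"].round(1),"F",s["contact_force"].round(2),"t",s["clock"],"w",round(s["gripper_width"],1))
    print("tool delta m per row:",(r.inv().apply(d)/1000/n).round(5)," tool axes(cols)\n",r.as_matrix().round(3))
    # rotvec to make the fingers exactly down with jaw along nearest horizontal
    y=np.array([0,0,-1.]);x=r.as_matrix()[:,0] if rz is None else np.array([np.cos(rz),np.sin(rz),0]);x=x-x@y*y;x/=np.linalg.norm(x)
    print("rotvec",(r.inv()*R.from_matrix(np.c_[x,y,np.cross(x,y)])).as_rotvec().round(4))
def tri(a,ua,b,ub):
    A=[];B=[]
    for im,u in((a,ua),(b,ub)):
        d=R.from_quat(im["orientation"]).apply(np.linalg.solve(im["intrinsics"],[u[0],u[1],1.]));d/=np.linalg.norm(d)
        P=np.eye(3)-np.outer(d,d);A.append(P);B.append(P@im["origin"])
    p=np.linalg.solve(sum(A),sum(B));return p
E
python3 - <<'E'
from h import *
t=get_image("top");s=get_image("side")
for nm,b,c in(("blue",(285,190,335,213),(416.8,230.4)),("green",(296,238,345,256),(311,255))):
    for st,u in blobs(s,(22,110,120),(35,255,255),b,2)[0]:print(nm,st,u.round(1),tri(t,c,s,u).round(1))
    # plate quad
    bb=(395,200,458,256) if nm=="blue" else (292,222,355,282)
    m=blobs(t,(0,0,185),(180,40,255),bb,30)[1];m=cv2.morphologyEx(m,cv2.MORPH_CLOSE,np.ones((9,9)))
    cs=cv2.convexHull(max(cv2.findContours(m,0,2)[0],key=cv2.contourArea))
    q=cv2.approxPolyN(cs,4)[0];P=np.array([ray(t,p,8) for p in q]);e=np.roll(P,-1,0)-P
    print(P.round(1)[:,:2].tolist(),P.mean(0).round(1),np.degrees(np.arctan2(e[:,1],e[:,0])).round(1),np.linalg.norm(e,axis=1).round(1))
delta((554,-152,231),15); delta((554,-152,231),15,rz=np.pi/2)
E
```

```text
blue [311 203   4   2   8] [312.5 203.5] [ 555.  -153.1   49.9]
[[512.9, -255.9], [503.8, -124.5], [624.1, -116.0], [633.6, -249.6]] [ 568.6 -186.5    8. ] [  94.     4.1  -85.9 -177. ] [131.7 120.6 133.9 120.9]
green [322 246   4   3  11] [323.4 247.1] [504.4 142.7  49.8]
[[465.4, 36.5], [451.1, 168.9], [572.1, 182.1], [587.2, 50.4]] [518.9 109.5   8. ] [  96.2    6.2  -83.4 -173.5] [133.2 121.7 132.7 122.6]
pos [ 244.9 -574.8  231. ] F [-1.    0.49 -0.51] t 0.3 w 85.3
tool delta m per row: [ 1.786e-02  1.000e-05 -3.000e-02]  tool axes(cols)
 [[-0.392 -0.    -0.92 ]
 [ 0.92   0.001 -0.392]
 [ 0.001 -1.     0.   ]]
rotvec [-0.0001  0.      0.0006]
pos [ 244.9 -574.8  231. ] F [-1.    0.49 -0.51] t 0.3 w 85.3
tool delta m per row: [ 1.786e-02  1.000e-05 -3.000e-02]  tool axes(cols)
 [[-0.392 -0.    -0.92 ]
 [ 0.92   0.001 -0.392]
 [ 0.001 -1.     0.   ]]
rotvec [-2.000e-04  4.027e-01  6.000e-04]
```

Call:
play_rows([
  [0,0,0,0,0.105,0,0],
  [0,0,0,0,0.105,0,0],
  [0,0,0,0,0.105,0,0],
  [0,0,0,0,0,0,0],
])

```text
clock: 0.7
position: [244.8, -574.5, 230.4]
ee_rot: [0.48, 0.519, -0.518, -0.481]
contact_force: [-0.3, 0.8, 0.1]
gripper_width: 28.1
```

```bash
python3 -c "
from h import *
delta((554,-152,231),14)"
```

```text
pos [ 244.8 -574.5  230.4] F [-0.27  0.78  0.06] t 0.7 w 28.1
tool delta m per row: [ 2.841e-02 -1.000e-05 -2.432e-02]  tool axes(cols)
 [[-0.076 -0.001 -0.997]
 [ 0.997  0.002 -0.076]
 [ 0.002 -1.     0.001]]
rotvec [-0.0006  0.      0.0018]
```

Call:
play_rows([
  [0.028,0,-0.024,0,0,0,0],
  [0.028,0,-0.024,0,0,0,0],
  [0.028,0,-0.024,0,0,0,0],
  [0.028,0,-0.024,0,0,0,0],
  [0.028,0,-0.024,0,0,0,0],
  [0.028,0,-0.024,0,0,0,0],
  [0.028,0,-0.024,0,0,0,0],
  [0.028,0,-0.024,0,0,0,0],
  [0.028,0,-0.024,0,0,0,0],
  [0.028,0,-0.024,0,0,0,0],
])

```text
clock: 1.7
position: [465.2, -267.6, 230.2]
ee_rot: [0.476, 0.523, -0.522, -0.476]
contact_force: [0.6, 0.1, 0.2]
gripper_width: -0.1
```

```bash
python3 -c "
from h import *
delta((554,-152,120),1)"
```

```text
pos [ 465.2 -267.6  230.2] F [0.64 0.07 0.16] t 1.7 w -0.1
tool delta m per row: [ 0.1067   0.1103  -0.09912]  tool axes(cols)
 [[-0.093  0.    -0.996]
 [ 0.996  0.001 -0.093]
 [ 0.001 -1.    -0.   ]]
rotvec [ 0.0003 -0.      0.0009]
```

Call:
play_rows([
  [0.02,0.01,-0.018,0,0,0,0],
  [0.02,0.015,-0.018,0,0,0,0],
  [0.02,0.02,-0.018,0,0,0,0],
  [0.02,0.02,-0.018,0,0,0,0],
  [0.015,0.02,-0.015,0,0,0,0],
  [0.01,0.02,-0.01,0,0,0,0],
  [0,0.01,0,0,0,0,0],
  [0,0,0,0,0,0,0],
])

```text
clock: 2.5
position: [558.8, -144.3, 113.8]
ee_rot: [0.471, 0.531, -0.528, -0.467]
contact_force: [-0.5, -0.1, 0.5]
gripper_width: -0.2
```

Run:
```python
from h import *
delta((554,-152,70),1)
t=get_image("top");s=get_image("side")
c=cv2.resize(t["color"][180:280,370:480],None,fx=3.6,fy=4,interpolation=2);d=cv2.resize(s["color"][150:250,260:370],None,fx=3.6,fy=4,interpolation=2)
cv2.imwrite("pics/c2.png",np.hstack([c,d])[:,:,::-1])
```

```text
pos [ 558.8 -144.3  113.8] F [-0.53 -0.11  0.54] t 2.5 w -0.2
tool delta m per row: [-0.00698  0.04382  0.00602]  tool axes(cols)
 [[-0.121  0.007 -0.993]
 [ 0.993 -0.001 -0.121]
 [-0.002 -1.    -0.007]]
rotvec [ 0.0069  0.     -0.0021]
```

View pics/c2.png

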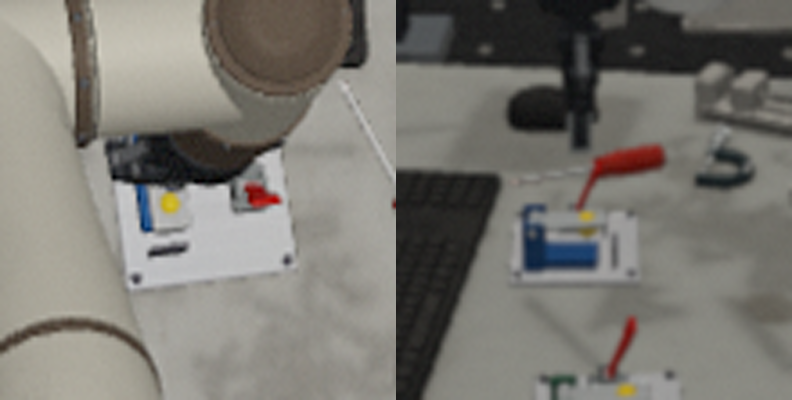

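The fingers hang over the blue paddle, with the tip at side crop (580,148) and the button below it at (587,215). Next I centre over the button and descend.

Call:
play_rows([
  [-0.003,0.01,0.003,0.007,0,0,0],
  [-0.003,0.012,0.002,0,0,0,0],
  [-0.001,0.01,0.001,0,0,0,0],
  [0,0.006,0,0,0,0,0],
  [0,0.003,0,0,0,0,0],
  [0,0,0,0,0,0,0],
])

```text
clock: 3.2
position: [554.3, -155.9, 73.9]
ee_rot: [0.472, 0.529, -0.527, -0.467]
contact_force: [0.5, 0.2, -0.1]
gripper_width: -0.1
```

```bash
python3 -c "
from h import *
delta((554,-152,58),1)"
```

```text
pos [ 554.3 -155.9   73.9] F [ 0.52  0.16 -0.06] t 3.2 w -0.1
tool delta m per row: [ 3.950e-03  1.589e-02 -3.000e-05]  tool axes(cols)
 [[-0.117  0.007 -0.993]
 [ 0.993 -0.003 -0.117]
 [-0.004 -1.    -0.007]]
rotvec [ 0.0071  0.     -0.0036]
```

Call:
play_rows([
  [0.003,0.004,0,0.007,0,-0.004,0],
  [0,0.005,0,0,0,0,0],
  [0,0.003,0,0,0,0,0],
  [0,0.002,0,0,0,0,0],
  [0,0,0,0,0,0,0],
])

```text
clock: 3.7
position: [554.8, -152.2, 59.3]
ee_rot: [0.47, 0.529, -0.528, -0.469]
contact_force: [-0.7, 0.7, -0.2]
gripper_width: 0.2
```

Call:
play_rows([
  [0,0.0005,0,0,0,0,0],
  [0,0.0005,0,0,0,0,0],
  [0,0,0,0,0,0,0],
])

```text
clock: 4.0
position: [555.1, -152.3, 58.5]
ee_rot: [0.47, 0.529, -0.528, -0.469]
contact_force: [0.0, 0.3, -0.4]
gripper_width: 0.1
```

Call:
play_rows([
  [0,0.001,0,0,0,0,0],
  [0,0.001,0,0,0,0,0],
  [0,0.001,0,0,0,0,0],
  [0,0,0,0,0,0,0],
])

```text
clock: 4.4
position: [555.2, -152.3, 55.5]
ee_rot: [0.47, 0.529, -0.528, -0.469]
contact_force: [0.5, 0.1, -0.3]
gripper_width: 0.1
```

Call:
play_rows([
  [0,0.0007,0,0,0,0,0],
  [0,0.0007,0,0,0,0,0],
  [0,0,0,0,0,0,0],
])

```text
clock: 4.7
position: [555.3, -152.3, 54.2]
ee_rot: [0.47, 0.529, -0.528, -0.469]
contact_force: [-0.2, 0.7, -0.2]
gripper_width: 0.2
```

Call:
play_rows([
  [0,0.0006,0,0,0,0,0],
  [0,0.0004,0,0,0,0,0],
])

```text
clock: 4.9
position: [555.3, -152.4, 53.9]
ee_rot: [0.47, 0.529, -0.528, -0.469]
contact_force: [-1.5, 1.7, 4.0]
gripper_width: 0.1
```

Call:
play_rows([
  [0,0.0005,0,0,0,0,0],
])

```text
clock: 5.0
position: [555.3, -152.4, 53.8]
ee_rot: [0.47, 0.529, -0.528, -0.469]
contact_force: [-1.3, 0.6, 4.7]
gripper_width: -0.2
```

Call:
play_rows([
  [0,0.0004,0,0,0,0,0],
])

```text
clock: 5.1
position: [555.3, -152.4, 53.8]
ee_rot: [0.47, 0.529, -0.528, -0.469]
contact_force: [-1.9, 0.0, 5.0]
gripper_width: 0.5
```

Call:
play_rows([
  [0,0.0007,0,0,0,0,0],
])

```text
clock: 5.2
position: [555.4, -152.4, 53.7]
ee_rot: [0.47, 0.53, -0.528, -0.468]
contact_force: [-2.3, 1.2, 7.0]
gripper_width: -0.0
```

Call:
play_rows([
  [0,0.0008,0,0,0,0,0],
])

```text
clock: 5.3
position: [555.4, -152.4, 53.6]
ee_rot: [0.47, 0.53, -0.528, -0.468]
contact_force: [-3.1, 1.5, 8.1]
gripper_width: 0.2
```

Call:
play_rows([
  [0,0.0009,0,0,0,0,0],
])

```text
clock: 5.4
position: [555.4, -152.4, 53.5]
ee_rot: [0.47, 0.53, -0.529, -0.468]
contact_force: [-2.6, 1.9, 8.6]
gripper_width: 0.2
```

Call:
play_rows([
  [0,0.0011,0,0,0,0,0],
])

```text
clock: 5.5
position: [555.3, -152.4, 53.3]
ee_rot: [0.47, 0.53, -0.529, -0.468]
contact_force: [-3.9, 0.8, 8.6]
gripper_width: -0.3
```

Call:
play_rows([
  [0,0.0012,0,0,0,0,0],
])

```text
clock: 5.6
position: [555.3, -152.4, 53.1]
ee_rot: [0.47, 0.53, -0.529, -0.468]
contact_force: [-3.9, 1.2, 10.5]
gripper_width: -0.2
```

Call:
play_rows([
  [0,0.0013,0,0,0,0,0],
])

```text
clock: 5.7
position: [555.3, -152.4, 52.9]
ee_rot: [0.47, 0.53, -0.529, -0.468]
contact_force: [-2.7, 1.6, 9.4]
gripper_width: -0.1
```

Call:
play_rows([
  [0,0.0014,0,0,0,0,0],
])

```text
clock: 5.8
position: [555.3, -152.5, 52.6]
ee_rot: [0.47, 0.53, -0.529, -0.467]
contact_force: [-4.1, 1.1, 11.2]
gripper_width: -0.1
```

Call:
play_rows([
  [0,0.0014,0,0,0,0,0],
])

```text
clock: 5.9
position: [555.2, -152.4, 52.5]
ee_rot: [0.47, 0.53, -0.529, -0.467]
contact_force: [-4.0, 2.5, 10.5]
gripper_width: -0.3
```

Call:
play_rows([
  [0,0.0015,0,0,0,0,0],
])

```text
clock: 6.0
position: [555.3, -152.5, 52.4]
ee_rot: [0.47, 0.53, -0.529, -0.467]
contact_force: [-4.1, 1.3, 11.1]
gripper_width: 0.3
```

Call:
play_rows([
  [0,0.0015,0,0,0,0,0],
])

```text
clock: 6.1
position: [555.2, -152.5, 52.3]
ee_rot: [0.47, 0.53, -0.53, -0.467]
contact_force: [-3.7, 1.1, 12.3]
gripper_width: -0.0
```

Call:
play_rows([
  [0,0.0016,0,0,0,0,0],
])

```text
clock: 6.2
position: [555.2, -152.5, 52.1]
ee_rot: [0.47, 0.53, -0.53, -0.466]
contact_force: [-4.6, 1.3, 11.7]
gripper_width: 0.1
```

Call:
play_rows([
  [0,0.0017,0,0,0,0,0],
])

```text
clock: 6.3
position: [555.2, -152.5, 51.9]
ee_rot: [0.47, 0.53, -0.53, -0.466]
contact_force: [-3.5, 2.4, 12.4]
gripper_width: 0.2
```

Blue reached 12.4 N about 2 mm down without a click, so it is faulty. I'm releasing it and heading for its flag.

Call:
play_rows([
  [0,-0.001,0,0,0,0,0],
  [0,-0.003,0,0,0,0,0],
  [0,-0.01,0,0,0,0,0],
  [0,-0.02,0,0,0,0,0],
  [0,-0.02,0,0,0,0,0],
  [0,-0.01,0,0,0,0,0],
  [0,0,0,0,0,0,0],
])

```text
clock: 7.0
position: [555.1, -152.2, 118.6]
ee_rot: [0.47, 0.53, -0.53, -0.466]
contact_force: [-0.4, -0.1, -0.5]
gripper_width: -0.1
```

```bash
python3 -c "
from h import *
delta((508,-226,110),6,rz=np.radians(94))"
```

```text
pos [ 555.1 -152.2  118.6] F [-0.36 -0.15 -0.49] t 7.0 w -0.1
tool delta m per row: [-0.01123  0.00144  0.00932]  tool axes(cols)
 [[-0.124  0.005 -0.992]
 [ 0.992 -0.003 -0.124]
 [-0.004 -1.    -0.004]]
rotvec [ 0.0045  0.0543 -0.0037]
```

Call:
play_rows([
  [-0.011,0,0.012,0.0045,0.054,-0.004,0],
  [-0.012,0,0.012,0,0,0,0],
  [-0.012,0,0.011,0,0,0,0],
  [-0.012,0,0.01,0,0,0,0],
  [-0.012,0,0.008,0,0,0,0],
  [-0.009,0,0.002,0,0,0,0],
  [0,0,0,0,0,0,0],
])

```text
clock: 7.7
position: [497.9, -231.0, 115.1]
ee_rot: [-0.482, -0.514, 0.517, 0.486]
contact_force: [-0.4, 0.6, -0.4]
gripper_width: -0.3
```

```bash
python3 -c "
from h import *
delta((510,-226,45),1,rz=np.radians(94))"
```

```text
pos [ 497.9 -231.   115.1] F [-0.42  0.63 -0.4 ] t 7.7 w -0.3
tool delta m per row: [ 0.00405  0.07006 -0.01289]  tool axes(cols)
 [[-0.064 -0.007 -0.998]
 [ 0.998  0.002 -0.064]
 [ 0.002 -1.     0.007]]
rotvec [-0.0068 -0.0062  0.0025]
```

Descend in front of the flag.

Call:
play_rows([
  [0.002,0.01,0,-0.007,0,0.002,0],
  [0.002,0.016,0,0,0,0,0],
  [0,0.016,0,0,0,0,0],
  [0,0.014,0,0,0,0,0],
  [0,0.008,0,0,0,0,0],
  [0,0.004,0,0,0,0,0],
  [0,0,0,0,0,0,0],
])

```text
clock: 8.4
position: [501.1, -227.9, 45.8]
ee_rot: [0.485, 0.517, -0.515, -0.482]
contact_force: [0.3, 0.6, 1.0]
gripper_width: -0.1
```

Run:
```python
from h import *
delta((570,-222.4,45),1)
t=get_image("top");s=get_image("side")
c=cv2.resize(t["color"][180:280,370:480],None,fx=3.6,fy=4,interpolation=2);d=cv2.resize(s["color"][150:250,260:370],None,fx=3.6,fy=4,interpolation=2)
cv2.imwrite("pics/c3.png",np.hstack([c,d])[:,:,::-1])
```

```text
pos [ 501.1 -227.9   45.8] F [0.25 0.55 1.  ] t 8.4 w -0.1
tool delta m per row: [ 0.00104  0.00119 -0.06906]  tool axes(cols)
 [[-0.064  0.006 -0.998]
 [ 0.998 -0.001 -0.064]
 [-0.001 -1.    -0.006]]
rotvec [ 0.0058  0.     -0.0012]
```

View pics/c3.png

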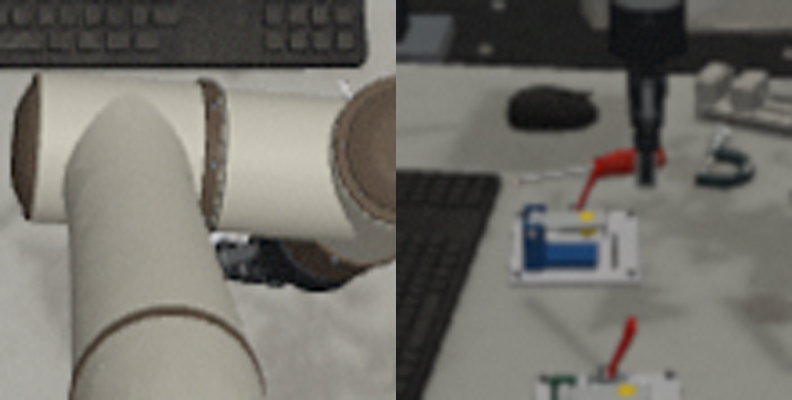

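The fingertip is at side crop (647,183), in front of the blue flag (base at 580,205), and the blue paddle is back up. Now I push towards the back.

Call:
play_rows([
  [0,0,-0.006,0.005,0,0,0],
  [0,0,-0.008,0,0,0,0],
  [0,0,-0.008,0,0,0,0],
  [0,0,-0.008,0,0,0,0],
  [0,0,-0.008,0,0,0,0],
  [0,0,-0.006,0,0,0,0],
  [0,0,-0.006,0,0,0,0],
])

```text
clock: 9.2
position: [556.8, -224.8, 49.1]
ee_rot: [0.486, 0.517, -0.515, -0.482]
contact_force: [-1.5, 0.4, 0.4]
gripper_width: -0.0
```

Call:
play_rows([
  [0,0,-0.005,0,0,0,0],
  [0,0,-0.004,0,0,0,0],
  [0,0,-0.003,0,0,0,0],
])

```text
clock: 9.5
position: [569.4, -223.9, 48.4]
ee_rot: [0.485, 0.516, -0.516, -0.482]
contact_force: [-0.8, 0.2, 0.3]
gripper_width: 0.1
```

Not at the stop yet, so I continue in small steps.

Call:
play_rows([
  [0,0.001,-0.002,0,0,0,0],
  [0,0.001,-0.002,0,0,0,0],
])

```text
clock: 9.7
position: [572.4, -223.7, 46.9]
ee_rot: [-0.484, -0.515, 0.517, 0.483]
contact_force: [-8.6, 1.0, 10.6]
gripper_width: 0.0
```

Call:
play_rows([
  [0,0,-0.002,0,0,0,0],
  [0,0,-0.002,0,0,0,0],
])

```text
clock: 9.9
position: [572.2, -223.6, 47.4]
ee_rot: [-0.482, -0.513, 0.518, 0.486]
contact_force: [-4.4, -0.6, 3.5]
gripper_width: -0.0
```

Call:
play_rows([
  [0,0,-0.002,0,0,0,0],
  [0,0,-0.002,0,0,0,0],
])

```text
clock: 10.1
position: [572.2, -223.7, 47.4]
ee_rot: [-0.479, -0.511, 0.52, 0.489]
contact_force: [-5.2, -1.3, 4.8]
gripper_width: -0.1
```

It is on its stop, with a steady reaction. I back off to the front, then go up and over to green.

Call:
play_rows([
  [0,0,0.006,0,0,0,0],
  [0,0,0.012,0,0,0,0],
  [0,0,0.015,0,0,0,0],
  [0,-0.015,0.015,0,0,0,0],
  [0,-0.03,0,0,0,0,0],
  [0,-0.03,0,0,0,0,0],
  [0,-0.03,0,0,0,0,0],
  [0,0,0,0,0,0,0],
])

```text
clock: 10.9
position: [522.7, -226.4, 155.4]
ee_rot: [-0.482, -0.513, 0.518, 0.487]
contact_force: [-0.1, 0.1, 1.0]
gripper_width: 0.4
```

Run:
```python
from h import *
delta((504,143,150),10,rz=np.radians(96))
t=get_image("top");s=get_image("side")
c=cv2.resize(t["color"][180:280,370:480],None,fx=3.6,fy=4,interpolation=2);d=cv2.resize(s["color"][185:235,275:330],None,fx=7.2,fy=8,interpolation=2)
cv2.imwrite("pics/c4.png",np.hstack([c,d])[:,:,::-1])
```

```text
pos [ 522.7 -226.4  155.4] F [-0.15  0.14  1.01] t 10.9 w 0.4
tool delta m per row: [ 0.03699  0.00054 -0.00045]  tool axes(cols)
 [[-0.062 -0.01  -0.998]
 [ 0.998 -0.    -0.062]
 [ 0.    -1.     0.01 ]]
rotvec [-0.0097 -0.0423  0.0004]
```

View pics/c4.png

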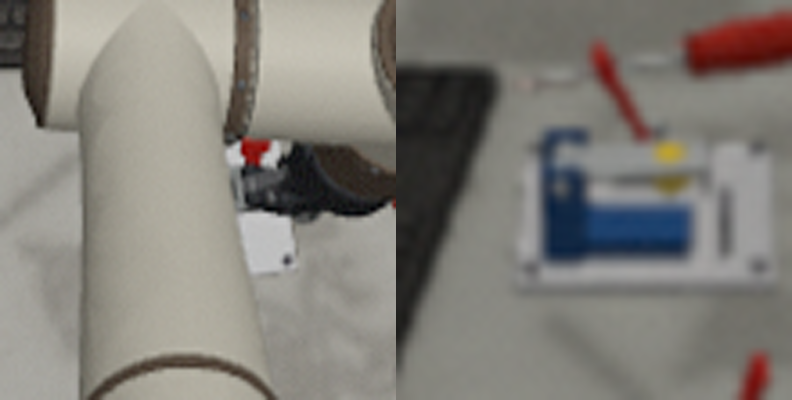

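The blue flag now leans fully back in the side crop (600,50 to 640,135) and the paddle is up. Moving to green.

Call:
play_rows([
  [0.03,0,0,-0.01,-0.04,0,0],
  [0.037,0,0,0,0,0,0],
  [0.037,0,0,0,0,0,0],
  [0.037,0,0,0,0,0,0],
  [0.037,0,0,0,0,0,0],
  [0.037,0,0,0,0,0,0],
  [0.037,0,0,0,0,0,0],
  [0.037,0,0,0,0,0,0],
  [0.03,0,0,0,0,0,0],
  [0.02,0,0,0,0,0,0],
])

```text
clock: 12.0
position: [477.2, 120.5, 137.9]
ee_rot: [-0.469, -0.517, 0.529, 0.483]
contact_force: [0.8, 1.1, -0.9]
gripper_width: 0.2
```

```bash
python3 -c "
from h import *
delta((504,143,100),1,rz=np.radians(96))"
```

```text
pos [477.2 120.5 137.9] F [ 0.76  1.11 -0.9 ] t 12.0 w 0.2
tool delta m per row: [ 0.01979  0.03723 -0.02975]  tool axes(cols)
 [[-0.093 -0.027 -0.995]
 [ 0.996  0.001 -0.093]
 [ 0.004 -1.     0.027]]
rotvec [-0.0267 -0.0112  0.004 ]
```

Call:
play_rows([
  [0.006,0.005,-0.008,-0.027,-0.011,0.004,0],
  [0.006,0.008,-0.009,0,0,0,0],
  [0.004,0.008,-0.008,0,0,0,0],
  [0.002,0.008,-0.004,0,0,0,0],
  [0,0.006,0,0,0,0,0],
  [0,0,0,0,0,0,0],
])

```text
clock: 12.6
position: [502.5, 142.8, 94.4]
ee_rot: [-0.471, -0.523, 0.529, 0.474]
contact_force: [-0.5, 0.4, -1.0]
gripper_width: -0.1
```

```bash
python3 -c "
from h import *
delta((504,143,60),1,rz=np.radians(96))"
```

```text
pos [502.5 142.8  94.4] F [-0.52  0.35 -0.98] t 12.6 w -0.1
tool delta m per row: [ 0.00014  0.03436 -0.00183]  tool axes(cols)
 [[-0.106 -0.008 -0.994]
 [ 0.994 -0.004 -0.106]
 [-0.003 -1.     0.009]]
rotvec [-0.0088  0.0014 -0.0029]
```

Call:
play_rows([
  [0,0.006,-0.001,-0.008,0,-0.003,0],
  [0,0.009,-0.0005,0,0,0,0],
  [0,0.009,0,0,0,0,0],
  [0,0.006,0,0,0,0,0],
  [0,0.002,0,0,0,0,0],
  [0,0,0,0,0,0,0],
])

```text
clock: 13.2
position: [503.7, 141.5, 59.6]
ee_rot: [-0.473, -0.525, 0.525, 0.474]
contact_force: [0.3, -0.2, -0.3]
gripper_width: -0.3
```

Run:
```python
from h import *
delta((504,143,55),1,rz=np.radians(96))
t=get_image("top");s=get_image("side")
c=cv2.resize(t["color"][210:300,270:370],None,fx=4,fy=4.4,interpolation=2);d=cv2.resize(s["color"][205:285,275:365],None,fx=4.4,fy=4.95,interpolation=2)
cv2.imwrite("pics/c5.png",np.hstack([c,d])[:,:,::-1])
```

```text
pos [503.7 141.5  59.6] F [ 0.29 -0.17 -0.26] t 13.2 w -0.3
tool delta m per row: [ 0.0015   0.00465 -0.00042]  tool axes(cols)
 [[-0.104 -0.    -0.995]
 [ 0.995  0.    -0.104]
 [ 0.    -1.     0.   ]]
rotvec [-0.0004 -0.0008  0.0004]
```

View pics/c5.png

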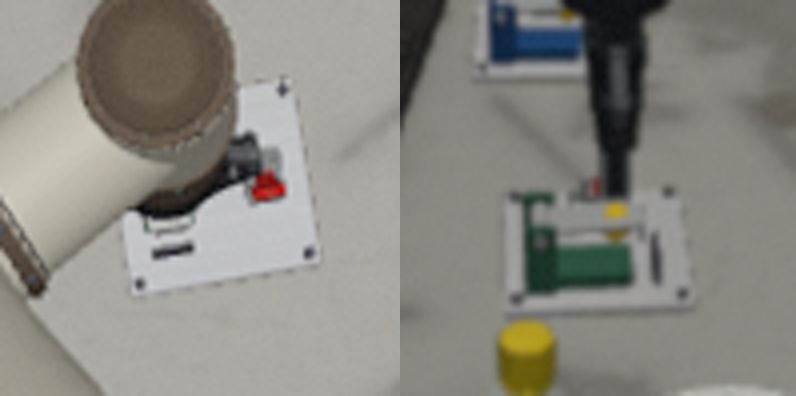

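The fingertip sits right above the green button (side crop 615,195 over 615,210). Pressing slowly.

Call:
play_rows([
  [0.001,0.001,0,0,0,0,0],
  [0,0.001,0,0,0,0,0],
  [0,0.001,0,0,0,0,0],
  [0,0.001,0,0,0,0,0],
  [0,0.0007,0,0,0,0,0],
])

```text
clock: 13.8
position: [504.7, 143.4, 56.3]
ee_rot: [0.473, 0.527, -0.524, -0.473]
contact_force: [0.7, -0.2, -0.0]
gripper_width: -0.2
```

Call:
play_rows([
  [0,0.0005,0,0,0,0,0],
  [0,0.0005,0,0,0,0,0],
])

```text
clock: 14.0
position: [504.7, 143.4, 55.2]
ee_rot: [0.473, 0.527, -0.524, -0.473]
contact_force: [0.6, -0.6, -0.4]
gripper_width: -0.1
```

Call:
play_rows([
  [0,0.0005,0,0,0,0,0],
  [0,0.0006,0,0,0,0,0],
])

```text
clock: 14.2
position: [504.7, 143.4, 54.0]
ee_rot: [0.473, 0.527, -0.524, -0.473]
contact_force: [-0.6, -0.0, 2.2]
gripper_width: 0.0
```

Call:
play_rows([
  [0,0.0007,0,0,0,0,0],
  [0,0.0007,0,0,0,0,0],
])

```text
clock: 14.4
position: [504.8, 143.4, 53.7]
ee_rot: [0.473, 0.527, -0.524, -0.473]
contact_force: [-2.5, -0.7, 8.0]
gripper_width: -0.0
```

Call:
play_rows([
  [0,0.0008,0,0,0,0,0],
  [0,0.0008,0,0,0,0,0],
])

```text
clock: 14.6
position: [504.8, 143.4, 53.7]
ee_rot: [0.473, 0.527, -0.525, -0.472]
contact_force: [-2.2, 0.4, 6.1]
gripper_width: -0.2
```

Call:
play_rows([
  [0,0.0009,0,0,0,0,0],
  [0,0.0009,0,0,0,0,0],
])

```text
clock: 14.8
position: [504.8, 143.4, 53.7]
ee_rot: [0.473, 0.527, -0.525, -0.472]
contact_force: [-3.3, -0.0, 6.8]
gripper_width: 0.1
```

Call:
play_rows([
  [0,0.0011,0,0,0,0,0],
])

```text
clock: 14.9
position: [504.8, 143.4, 53.6]
ee_rot: [0.473, 0.527, -0.525, -0.472]
contact_force: [-2.9, -0.4, 8.5]
gripper_width: 0.4
```

Call:
play_rows([
  [0,0.0012,0,0,0,0,0],
  [0,0.0012,0,0,0,0,0],
])

```text
clock: 15.1
position: [504.8, 143.4, 53.4]
ee_rot: [0.473, 0.528, -0.525, -0.471]
contact_force: [-2.8, -0.6, 8.5]
gripper_width: -0.2
```

Call:
play_rows([
  [0,0.0014,0,0,0,0,0],
  [0,0.0014,0,0,0,0,0],
])

```text
clock: 15.3
position: [504.7, 143.4, 53.0]
ee_rot: [0.473, 0.528, -0.525, -0.471]
contact_force: [-3.1, -0.4, 9.9]
gripper_width: -0.2
```

Call:
play_rows([
  [0,0.0015,0,0,0,0,0],
])

```text
clock: 15.4
position: [504.7, 143.3, 52.8]
ee_rot: [0.473, 0.528, -0.525, -0.471]
contact_force: [-3.6, -0.6, 10.3]
gripper_width: 0.1
```

Call:
play_rows([
  [0,0.0015,0,0,0,0,0],
  [0,0.0015,0,0,0,0,0],
])

```text
clock: 15.6
position: [504.7, 143.4, 52.6]
ee_rot: [0.473, 0.528, -0.526, -0.47]
contact_force: [-4.3, -0.3, 10.4]
gripper_width: 0.1
```

Call:
play_rows([
  [0,0.0016,0,0,0,0,0],
  [0,0.0016,0,0,0,0,0],
])

```text
clock: 15.8
position: [504.6, 143.4, 52.4]
ee_rot: [0.473, 0.529, -0.526, -0.469]
contact_force: [-4.2, 0.0, 12.7]
gripper_width: -0.2
```

Call:
play_rows([
  [0,0.0017,0,0,0,0,0],
])

```text
clock: 15.9
position: [504.6, 143.4, 52.2]
ee_rot: [0.473, 0.529, -0.526, -0.469]
contact_force: [-4.5, 0.5, 11.3]
gripper_width: 0.2
```

Call:
play_rows([
  [0,0.0017,0,0,0,0,0],
  [0,0.0017,0,0,0,0,0],
])

```text
clock: 16.1
position: [504.6, 143.4, 52.1]
ee_rot: [0.473, 0.529, -0.526, -0.468]
contact_force: [-4.9, -0.7, 11.8]
gripper_width: -0.2
```

Call:
play_rows([
  [0,0.0018,0,0,0,0,0],
])

```text
clock: 16.2
position: [504.6, 143.4, 51.9]
ee_rot: [0.473, 0.529, -0.526, -0.468]
contact_force: [-4.2, -0.6, 12.4]
gripper_width: 0.2
```

Green also reached 12 N about 2 mm down without a click, so it is faulty too. Releasing it, then its flag.

Call:
play_rows([
  [0,-0.001,0,0,0,0,0],
  [0,-0.003,0,0,0,0,0],
  [0,-0.01,0,0,0,0,0],
  [0,-0.02,0,0,0,0,0],
  [0,-0.02,0,0,0,0,0],
  [0,-0.01,0,0,0,0,0],
  [0,0,0,0,0,0,0],
])

```text
clock: 16.9
position: [504.2, 143.5, 120.6]
ee_rot: [0.473, 0.53, -0.526, -0.468]
contact_force: [-0.4, -0.7, 0.1]
gripper_width: 0.2
```

```bash
python3 -c "
from h import *
delta((460,67,115),6,rz=np.radians(96.3))"
```

```text
pos [504.2 143.5 120.6] F [-0.38 -0.72  0.08] t 16.9 w 0.2
tool delta m per row: [-0.01182  0.00087  0.00879]  tool axes(cols)
 [[-0.115  0.009 -0.993]
 [ 0.993 -0.001 -0.115]
 [-0.002 -1.    -0.009]]
rotvec [ 0.0088  0.0053 -0.002 ]
```

Call:
play_rows([
  [-0.011,0,0.01,0.009,0.005,-0.002,0],
  [-0.012,0,0.01,0,0,0,0],
  [-0.012,0,0.01,0,0,0,0],
  [-0.012,0,0.009,0,0,0,0],
  [-0.012,0,0.008,0,0,0,0],
  [-0.009,0,0.003,0,0,0,0],
  [0,0,0,0,0,0,0],
])

```text
clock: 17.6
position: [454.6, 61.9, 117.4]
ee_rot: [-0.471, -0.523, 0.529, 0.474]
contact_force: [-0.2, 0.5, -0.1]
gripper_width: -0.1
```

```bash
python3 -c "
from h import *
delta((460,67,45),1,rz=np.radians(96.3))"
```

```text
pos [454.6  61.9 117.4] F [-0.19  0.49 -0.14] t 17.6 w -0.1
tool delta m per row: [ 0.00465  0.07238 -0.0065 ]  tool axes(cols)
 [[-0.107 -0.008 -0.994]
 [ 0.994 -0.003 -0.107]
 [-0.002 -1.     0.008]]
rotvec [-0.0085 -0.0024 -0.002 ]
```

Call:
play_rows([
  [0.003,0.01,0,-0.008,0,-0.002,0],
  [0.002,0.016,0,0,0,0,0],
  [0,0.016,0,0,0,0,0],
  [0,0.014,0,0,0,0,0],
  [0,0.009,0,0,0,0,0],
  [0,0.004,0,0,0,0,0],
  [0,0,0,0,0,0,0],
])

```text
clock: 18.3
position: [458.6, 68.2, 47.6]
ee_rot: [0.474, 0.529, -0.524, -0.471]
contact_force: [-0.5, 0.2, -0.2]
gripper_width: -0.0
```

```bash
python3 -c "
from h import *
delta((523,73.6,45),1,rz=np.radians(96.3))"
```

```text
pos [458.6  68.2  47.6] F [-0.49  0.19 -0.24] t 18.3 w -0.0
tool delta m per row: [-0.00152  0.00313 -0.06461]  tool axes(cols)
 [[-0.108  0.008 -0.994]
 [ 0.994  0.003 -0.108]
 [ 0.002 -1.    -0.008]]
rotvec [ 0.0078 -0.0022  0.0021]
```

Call:
play_rows([
  [-0.001,0.001,-0.006,0.008,0,0.002,0],
  [0,0.001,-0.008,0,0,0,0],
  [0,0.001,-0.008,0,0,0,0],
  [0,0,-0.008,0,0,0,0],
  [0,0,-0.008,0,0,0,0],
  [0,0,-0.006,0,0,0,0],
  [0,0,-0.006,0,0,0,0],
])

```text
clock: 19.0
position: [513.8, 73.3, 46.4]
ee_rot: [0.473, 0.527, -0.526, -0.472]
contact_force: [-2.0, 0.8, 0.2]
gripper_width: 0.1
```

Call:
play_rows([
  [0,0,-0.005,0,0,0,0],
  [0,0,-0.004,0,0,0,0],
  [0,0,-0.003,0,0,0,0],
])

```text
clock: 19.3
position: [524.0, 73.9, 45.6]
ee_rot: [-0.471, -0.524, 0.527, 0.474]
contact_force: [-11.6, 3.4, 9.1]
gripper_width: 0.2
```

Call:
play_rows([
  [0,0,-0.002,0,0,0,0],
  [0,0,-0.002,0,0,0,0],
])

```text
clock: 19.5
position: [523.8, 74.0, 45.8]
ee_rot: [-0.47, -0.522, 0.53, 0.476]
contact_force: [-6.6, 2.1, 6.0]
gripper_width: 0.4
```

On the stop. Backing off and going well up.

Call:
play_rows([
  [0,0,0.006,0,0,0,0],
  [0,0,0.012,0,0,0,0],
  [0,0,0.015,0,0,0,0],
  [0,-0.015,0.015,0,0,0,0],
  [0,-0.03,0.01,0,0,0,0],
  [0,-0.03,0,0,0,0,0],
  [-0.02,-0.03,0,0,0,0,0],
  [-0.03,-0.02,0,0,0,0,0],
  [-0.03,0,0,0,0,0,0],
  [0,0,0,0,0,0,0],
])

```text
clock: 20.5
position: [471.0, -14.3, 177.0]
ee_rot: [-0.471, -0.525, 0.529, 0.472]
contact_force: [-0.2, -0.1, 0.1]
gripper_width: -0.1
```

Run:
```python
from h import *
s=read_state();print(s["position"],s["contact_force"],s["clock"])
t=get_image("top");s=get_image("side")
c=cv2.resize(t["color"][195:295,210:500],None,fx=2.7,fy=2.7,interpolation=2);d=cv2.resize(s["color"][175:275,265:365],None,fx=4.2,fy=3.2,interpolation=2)
c=c[:,:783];d=cv2.copyMakeBorder(d,0,0,0,783-d.shape[1],0)
cv2.imwrite("pics/c6.png",np.vstack([c,d])[:,:,::-1])
```

```text
[470.99784001 -14.26565809 177.01747039] [-0.24528992 -0.10059795  0.06807269] 20.5
```

View pics/c6.png

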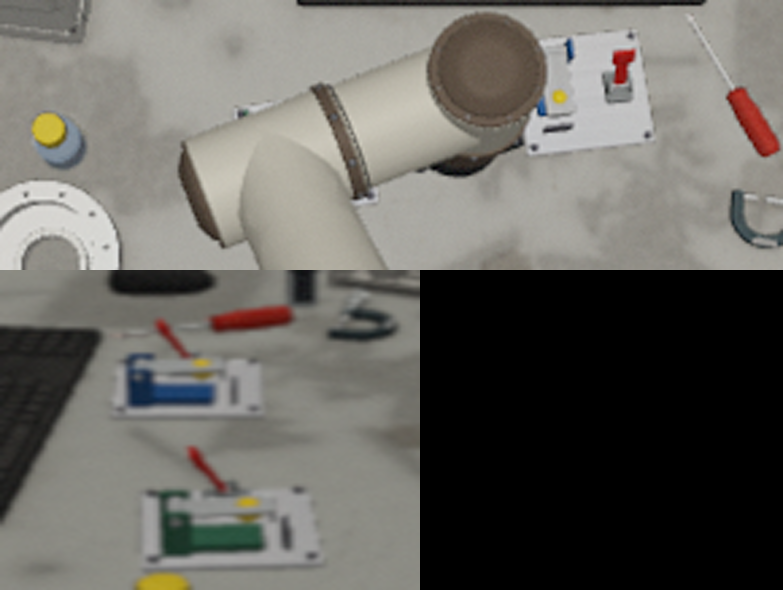

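In the side crop both flags lean fully back (blue tip 160,325, green tip 193,452). Both paddles are up, the bottle and screwdriver are in place, and the arm is clear. Handing in.

```bash
python3 -c "
from bench import *
print(job_done())"
```

```text
the job is handed in; nothing more can be done
None
```

Both latches are faulty, so I set both red flags. I tested blue first, then green, and handed the job in at about 20.6 s of the 72 s allowed.

- **Blue latch:** I pressed its button slowly to about 12.4 N, roughly 2 mm down, and it did not click. I let it spring back and pushed its flag over to the back stop.
- **Green latch:** it behaved the same way, with readings up to 12.7 N, about 2 mm down and no click. I let it spring back and pushed its flag to the back stop.

**Last checks:**
- The final side view shows both flags leaning fully back and both paddles up.
- The bottle, screwdriver and purple look-alike were never approached. The bottle and screwdriver look unmoved in the final pictures; the look-alike was outside those crops.
- The arm was clear of everything at z = 177 mm, with about 0 N contact force.

I judged "fully back" from the firm reaction at each stop and from the picture; I did not measure the flag angle. The arm hid the green unit in the final top view, so green was confirmed only from the side. No check failed or disagreed.

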